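# Present the reference ball to the core-inspection camera

### The job

The core-inspection camera needs its reference ball: take the ball tray by its upright handle, slide it along its rails out from under the dock's bridge, and carry it close to level so that the loose steel ball stays in its pocket. Finish while holding the tray in the air, level and still, with the ball centred straight in front of the camera's lens, 80 mm from the lens face, and nothing but the gripper carrying it; do not put it down or let go. Keep clear of the camera and leave the sand cores where they stand.

Things in the scene. Friction and masses are not known exactly. Their poses are not given: they have to be found in the camera images.
- dock: Fixed tray dock, open end to the robot. Origin on the table, on its centre line; tray slides out along -x. Base plate x -150 to +100 mm, 120 wide, 6 thick (its top is the tray's floor). Side rails full length, 20 tall above the floor, 92 apart inside; end stop at x +94. A steel bridge (x +10 to +32, full width) crosses over the tray: underside 48 above the floor, top 60 above the table.
- tray: Loose aluminium ball tray on the dock floor between the rails (4 mm play each side), pocket end beyond the bridge. Plate 150 x 84 x 14 mm; origin under its middle, x from handle to pocket, z up. Its plate end must slide out to dock x +10 (tray origin at dock x -65, about 75 mm of slide) before it can be lifted. 0.22 to 0.42 kg, balanced about 20 mm from the handle's centre towards the pocket.
- tray_grip (a point): Middle of the tray's handle, 44 mm above the tray's underside, at tray x -45; the tray's axes. Handle: upright steel slab, 36 mm long (x), 14 thick (y), from the plate (14 mm) up to 64 mm above the tray's underside, standing on the robot's side of the bridge and too tall to pass under it. Pinch it across its thickness from above.
- pocket (a point): Where the ball's centre is when it sits in the middle of the tray's pocket: tray x +40, 22 mm above the tray's underside (85 mm from tray_grip along x, 22 below it); the tray's axes. The pocket is a round recess 27 mm wide and only 4 deep in the plate's top: the ball has about 3.5 mm of play and rolls out if tipped far.
- ball_center (a point): Centre of the loose polished steel reference ball, 24 mm in diameter, 57 g, lying in the tray's pocket.
- camera: Fixed inspection camera on a stand, lens looking roughly towards the robot along its -x. Origin on the table; z up. Dark steel base plate x -80 to +140 mm, 120 wide, 12 thick; column 30 mm square at x +122, 247 tall; black head 64 wide and tall (118 to 182 above the table, x +80 to +130); round lens 48 in diameter, front face at x +60, axis 150 above the table.
- view_point (a point): Point in the air on the lens axis, 80 mm straight in front of the lens face, 150 mm above the table: where the ball's centre belongs at the end. Axes as the camera's (-x away from the lens).
- core_a: Fragile moulded sand core, bystander: short stepped plug, 54 mm across, 50 tall, in the middle strip of the bench nearest the robot. Origin at the centre of its underside.
- core_b: Fragile moulded sand core, bystander: stepped plug, 60 mm across, 60 tall, in the middle strip. Origin at the centre of its underside.
- core_c: Fragile moulded sand core, bystander: necked core with a round head, 68 mm across, 85 tall, in the middle strip, farthest from the robot. Origin at the centre of its underside.
- core_d: Fragile moulded sand core, bystander: necked core, 68 mm across, 85 tall, on the left or right edge of the work area. Origin at the centre of its underside.
- core_e: Fragile moulded sand core, bystander: stepped plug, 68 mm across, 65 tall, on the left or right edge of the work area. Origin at the centre of its underside.
- core_f: Fragile moulded sand core, bystander: stepped plug, 68 mm across, 65 tall, on the left or right edge of the work area. Origin at the centre of its underside.
- core_g: Fragile moulded sand core, bystander: necked core, 68 mm across, 85 tall, on the left or right edge of the work area. Origin at the centre of its underside.
There are look-alikes about, which are no part of the job. Leave any green look-alike of the tray alone.

How it is judged:
On the way, in this order (a step that is already met when the one before it is completed fails the run):
1. the tray has been slid along the rails until its ball has come out on the open side of the bridge (x of pocket in the frame of dock below 0 m and y of pocket in the frame of dock between -0.03 and 0.03 m and z of pocket in the frame of dock below 0.06 m and distance between ball_center and pocket below 0.01 m), for 0.05 s.
2. the gripper has lifted the tray well above the dock, the ball in its pocket (height (world z) of tray above 0.075 m and contact force between the fingers and tray above 1 N and distance between ball_center and pocket below 0.01 m), for 0.2 s.
At the end, for the whole second after the job is handed in: Tray held by the gripper alone, underside over 90 mm high, level within 7 degrees, still (30 mm/s, 0.2 rad/s); ball in its pocket (10 mm) and within 25 mm of the view point 80 mm in front of the lens; every sand core within 20 mm of its start (distance between ball_center and view_point below 0.025 m and distance between ball_center and pocket below 0.01 m and angle between tray's own z axis and vertical below 0.12 rad and height (world z) of tray above 0.09 m and contact force between the fingers and tray above 1 N and contact force between tray and dock below 0.1 N and contact force between tray and camera below 0.1 N and contact force between tray and core_a below 0.1 N and contact force between tray and core_b below 0.1 N and contact force between tray and core_c below 0.1 N and contact force between tray and core_d below 0.1 N and contact force between tray and core_e below 0.1 N and contact force between tray and core_f below 0.1 N and contact force between tray and core_g below 0.1 N and linear speed of tray below 0.03 m/s and angular speed of tray below 0.2 rad/s and distance of each of core_a, core_b, core_c, core_d, core_e, core_f, core_g from where it was at the start of the episode below 0.02 m); the arm keeps its last pose, push and grip.
It fails at once if the ball leaves its pocket (distance between ball_center and pocket above 0.014 m).
It fails at once if the tray is tipped more than 0.35 rad (20 degrees) (angle between tray's own z axis and vertical above 0.35 rad).
It fails at once if the camera or its stand is pushed with more than 2 N (contact force between camera and anything else above 2 N).
It fails at once if a sand core is shoved or knocked over (distance of any of core_a, core_b, core_c, core_d, core_e, core_f, core_g from where it was at the start of the episode above 0.02 m or angle between any of core_a, core_b, core_c, core_d, core_e, core_f, core_g's own z axis and vertical above 0.3 rad).
It also fails if it takes over 43 s, if anything falls off the work surface, if the arm or the gripper's body presses on something with over 40 N, if the wrist force passes 120 N, or if a joint passes its speed limit or range.

### The arm

A 7-joint arm with a two-finger parallel gripper is mounted at the origin on the work surface. World frame = base frame: x ahead of the robot, y to its left, z up, the work surface at z = 0. Lengths are in m, angles in rad, forces in N, time in s.
With the tool pointing down it reaches from about 0.425 to 0.875 m from the base axis. Payload 9.9 kg.
Tool frame: the origin (TCP) lies at the very end of the fingers, on their centre line; the grasp point (between the pads) lies 19 mm behind it (robot.tcp_to_grasp is the distance from the TCP to the grasp point, in m); z points along the fingers, y is the line along which they close (so a half turn about z gives the same grasp; the last joint's range is limited). The gripper opens to 85 mm and grips with 20 to 120 N. Pads are 22 mm wide; open, the fingers measure 114 mm over their backs; the gripper's body (76 mm by 85 mm) begins 54 mm behind the grasp point. The pads swing forward as they close: fully open they stand 13 mm farther back than shut.
Start: joints at [-1.405, 0.576, 0.025, 1.437, -0.015, 1.129, -0.057], TCP at [0.167, 0.654, 0.231] pointing down, gripper open.
Joint ranges: [-2.76, 2.76], [-0.34, 2.15], [-1.52, 1.57], [0.19, 2.46], [-1.09, 4.23], [0.17, 1.99], [-2.82, 2.82]. Speed limits (rad/s): [2.22, 2.22, 3.01, 3.01, 3.14, 3.14, 3.14].

### API

Orientations are given as [roll, pitch, yaw] about the fixed x, y, z axes, in that order (R = Rz(yaw) Ry(pitch) Rx(roll)).
In Python, from bench import telemetry, imaging, workorder, robot gives the robot as it stands.
- The arm moves only by the tool jog_arm, never from a script. Its argument "moves" is text: rows parted by semicolons, each of 7 numbers parted by spaces: the turn, a rotation vector about the world's x, y, z in degrees, then the shift along the world's x, y, z in cm, then the finger opening in cm, from 0 to 8.54. A call has 1 to 12 rows; each row is the pose to reach, as a shift and turn from the pose commanded when the call began; what a row does not reach only later rows make up. A row lasts 1/12 s, in which the tool goes at most 41.7 mm and 7.16 degrees, less where a joint would pass 70% of its speed; a pose out of reach is approached as far as the arm can. A call with a gripper value outside its range is refused whole. The fingers move at their own pace and stop on an object; "newtons" is the grip in N (left out, the last holds). Time passes only in rows, so rows that repeat a pose let the fingers close. It gives the time, the measured TCP pose, the force, the opening and the grip force at its end, in the units of the state.
- telemetry.state(): the state, without advancing time (a new reading comes with each control period).
- imaging.grab_frame(name): name is "scene" or "side" or "wrist"; returns the picture (384x512x3 uint8, red, green, blue); there is no depth.
- imaging.get_calibration(name): a dict with "camera_matrix" (3x3 intrinsics, pixels), "origin" and "rotation" of the camera in the world. Camera axes: x right, y down, z forward; pixel columns grow to the right and rows downward; lengths in m; the calibration is good to about 2 mm. A picture is of the moment at which its call begins: read the wrist's pose just before it. get_calibration takes no time and is no camera call; for the wrist camera it gives the pose at the moment of the call.
- workorder.finish_job(): hands the job in; it is judged then, once.
The state is a dict: "t": time; "joint_pos": joint angles; "qd": joint speeds; "tau": joint torques, N m; "tool_pos": TCP position; "ee_rot": TCP orientation; "contact_force": force on the tool from outside, world axes, zero at the start; "moment": the same for the moment, N m; "finger_gap": finger opening in m; "grasp_force": force on a finger pad.
Only numpy, scipy, OpenCV 4.12 (cv2) and the standard library are available. Lean on these libraries where they do the work, as an engineer would, in place of code of your own. Each camera call takes 0.05 s, during which the arm holds its last target. There are 200 camera calls.

## Working session

There is one attempt and no reset: what is moved stays moved. The work goes in short steps, Python scripts to look and compute and a tool call to move; the robot and the scene stay as the last step left them, time stands still between calls to the robot, and variables do not carry over. Pictures are saved under pics/ and viewed, at most 10 in all, crops included, and the job is handed in when it is done.

Besides the shell and the picture viewer there is one more tool, called after ">>>" as a command line: name --argument value ..., lists and objects as JSON in quotes. jog_arm: Moves the arm, as the interface text tells. Its arguments: {"type":"object","properties":{"moves":{"type":"string"},"newtons":{"type":"number"}},"required":["moves"]}

```bash
mkdir -p pics; ls; python3 - <<'E'
from bench import telemetry, imaging, robot
import cv2
s=telemetry.state();print(s)
for n in("scene","side"):
    c=imaging.get_calibration(n);print(n,c)
    cv2.imwrite(f"pics/{n}0.png",imaging.grab_frame(n)[:,:,::-1])
E
```

```text
pics
{'t': 0.0, 'joint_pos': array([-1.40483342,  0.57652189,  0.02484473,  1.43791704, -0.01501484,
        1.12900254, -0.05648694]), 'qd': array([ 0.00014184,  0.00189983,  0.0003382 ,  0.00129928, -0.00054968,
       -0.00095307,  0.00207376]), 'tau': array([ 1.12074144e-03, -7.65778399e+01,  2.25075066e+00, -2.85964733e+01,
        1.52342732e-02,  1.26433509e-02,  3.31329238e-05]), 'tool_pos': array([0.16671966, 0.65361284, 0.23044635]), 'ee_rot': array([-3.13992996e+00,  7.37399846e-05,  2.89186996e+00]), 'contact_force': array([0.02465156, 0.53374175, 0.33080861]), 'moment': array([0.05321869, 0.00090142, 0.03696351]), 'grasp_force': 0.0, 'finger_gap': 0.08575948622174576}
scene {'camera_matrix': array([[431.41118311,   0.        , 254.23026847],
       [  0.        , 431.41118311, 192.0089427 ],
       [  0.        ,   0.        ,   1.        ]]), 'origin': array([1.2195014 , 0.32046913, 0.96348452]), 'rotation': array([-2.39651443,  0.00858636,  1.96386072])}
side {'camera_matrix': array([[397.14767965,   0.        , 252.03027653],
       [  0.        , 397.14767965, 192.35718522],
       [  0.        ,   0.        ,   1.        ]]), 'origin': array([ 0.20504503, -0.83678191,  1.07944776]), 'rotation': array([-2.39802848,  0.01648522, -0.38163687])}
```

View pics/scene0.png

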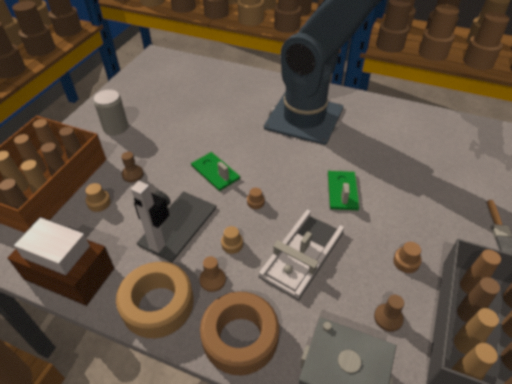

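View pics/side0.png

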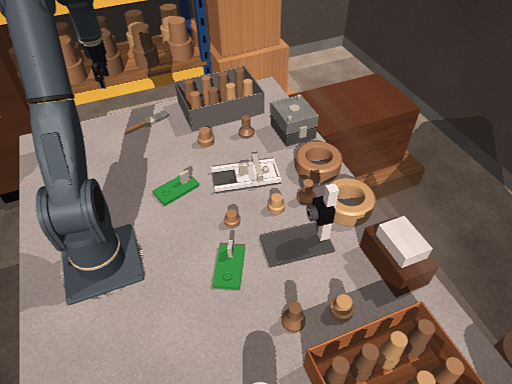

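The scene picture shows the dock at (302,252), two green trays at (216,170) and (343,190), and the camera on its stand at (165,220). In the side picture the dock is at (245,175), the green trays at (176,187) and (229,265), and the camera at (300,235). The tray in the dock is the only grey one and the only one with a bridge over it, so it fits the description. I'll confirm this in an enlarged crop.

```bash
python3 - <<'E'
import cv2,numpy as np
a=cv2.imread("pics/scene0.png");b=cv2.imread("pics/side0.png")
# scene crop 250..350 x 200..300 ; side crop 200..300 x 140..215
A=cv2.resize(a[200:300,250:350],(600,600),interpolation=cv2.INTER_CUBIC)
cv2.imwrite("pics/c1.png",A)
B1=cv2.resize(b[140:203,203:293],(800,560),interpolation=cv2.INTER_CUBIC)
cv2.imwrite("pics/c2.png",B1)
C1=cv2.resize(b[180:270,255:345],(400,400),interpolation=cv2.INTER_CUBIC)
C2=cv2.resize(a[175:265,130:220],(400,400),interpolation=cv2.INTER_CUBIC)
cv2.imwrite("pics/c3.png",np.hstack([C1,C2]))
E
```

```text
(no output)
```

View pics/c1.png

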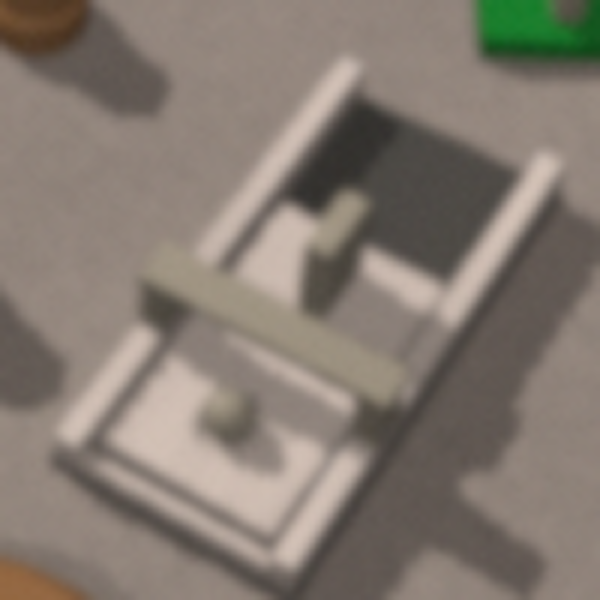

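View pics/c2.png

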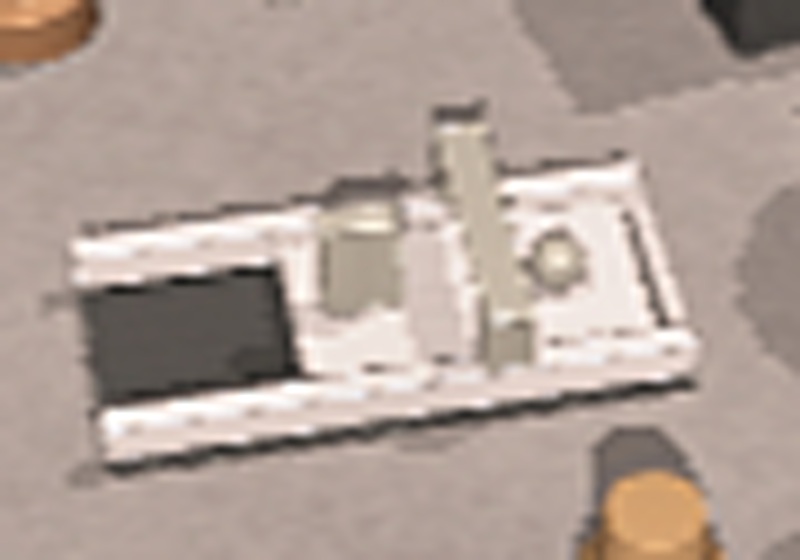

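View pics/c3.png

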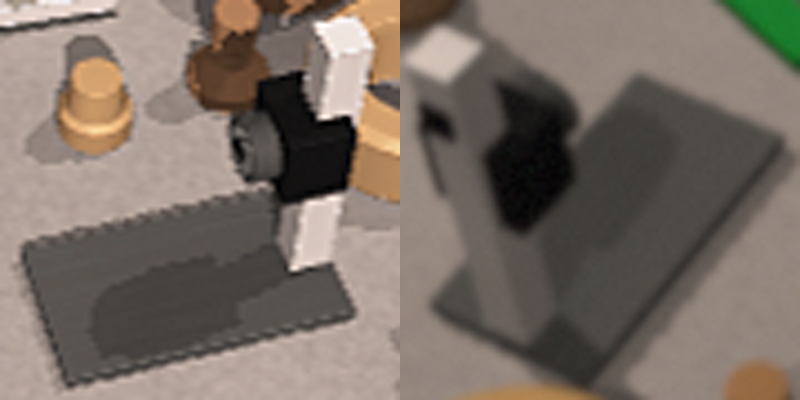

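The crops confirm it: a grey tray under the dock's bridge, its handle on the robot side and the ball beyond the bridge. I'll fit the dock and camera poses from both views.

```bash
cat > h.py <<'E'
import numpy as np,cv2
from scipy.optimize import least_squares
from scipy.spatial.transform import Rotation as R
from bench import imaging
C={n:imaging.get_calibration(n) for n in("scene","side")}
def proj(n,P,c=None):
    c=c or C[n];r=R.from_euler('xyz',c['rotation']).as_matrix()
    q=(np.atleast_2d(P)-c['origin'])@r;q=q@c['camera_matrix'].T
    return q[:,:2]/q[:,2:]
def ray(n,uv,z,c=None):
    c=c or C[n];r=R.from_euler('xyz',c['rotation']).as_matrix()
    d=r@np.linalg.inv(c['camera_matrix'])@[*uv,1];o=np.array(c['origin'])
    return o+d*(z-o[2])/d[2]
def place(p,P):
    c,s=np.cos(p[2]),np.sin(p[2]);P=np.atleast_2d(P)
    return np.c_[p[0]+c*P[:,0]-s*P[:,1],p[1]+s*P[:,0]+c*P[:,1],P[:,2]]
def fit(obs,p0,extra=0):
    f=lambda p:np.concatenate([(proj(n,place(p,np.array(P)/1000))-uv).ravel() for n,P,uv in obs])
    s=least_squares(f,p0,loss='soft_l1');return s.x,f(s.x).reshape(-1,2)
E
python3 - <<'E'
from h import *
S=lambda u,v:np.array([(u+.5)/6-.5+250,(v+.5)/6-.5+200])
D=lambda u,v:np.array([(u+.5)/8.889-.5+203,(v+.5)/8.889-.5+140])
K=lambda u,v:np.array([(u+.5)/4.444-.5+255,(v+.5)/4.444-.5+180])
L=lambda u,v:np.array([(u+.5)/4.444-.5+130,(v+.5)/4.444-.5+175])
sc,sd="scene","side"
o=[(sc,(10,-60,60),S(160,245)),(sc,(32,-60,60),S(145,275)),(sc,(10,60,60),S(405,378)),(sc,(32,60,60),S(388,400)),
(sc,(-150,-46,26),S(362,72)),(sc,(-150,46,26),S(540,152)),
(sd,(10,60,60),D(437,122)),(sd,(32,60,60),D(490,122)),(sd,(10,-60,60),D(480,318)),(sd,(32,-60,60),D(535,318)),(sd,(-150,-46,26),D(97,405)),(sd,(100,-46,26),D(682,332))]
p,r=fit(o,[.65,.1,-.4]);print("dock",p,"\n",r.round(1).tolist())
h=[(sd,(-18,7,70),D(318,208)),(sd,(18,7,70),D(395,205)),(sd,(-18,-7,70),D(322,232)),(sd,(18,-7,70),D(402,230)),
(sc,(-18,-7,70),S(345,185)),(sc,(-18,7,70),S(370,198)),(sc,(18,7,70),S(337,255)),(sc,(18,-7,70),S(310,240))]
q,r=fit(h,p);print("handle",q,r.round(1).tolist())
b,_=fit([(sd,(0,0,28),D(556,262)),(sc,(0,0,28),S(228,418))],[*p[:2],0]);print("ball",b[:2],_.round(1).tolist(),"h->b",np.hypot(*(b-q)[:2]),np.arctan2(*(b-q)[1::-1]))
k=[(sd,(-80,60,12),K(22,243)),(sd,(-80,-60,12),K(68,383)),(sd,(140,-60,12),K(355,312)),(sd,(107,15,247),K(313,30)),(sd,(137,15,247),K(352,17)),(sd,(137,-15,247),K(372,45)),(sd,(107,-15,247),K(332,62)),
(sc,(-80,-60,12),L(235,72)),(sc,(-80,60,12),L(383,138)),(sc,(140,60,12),L(190,385)),(sc,(140,-60,12),L(32,308)),(sc,(107,-15,247),L(42,25)),(sc,(107,15,247),L(83,43)),(sc,(137,15,247),L(50,82)),(sc,(137,-15,247),L(5,60))]
c,r=fit(k,[.65,-.25,-.2]);print("cam",c,r.round(1).tolist())
print("view",place(c,[-.02,0,.15]),"lens",place(c,[.06,0,.15]))
for n,z,u in(("a",.02,(257,200)),("b",.02,(232,241)),("c",.02,(212,279)),("l1",.02,(132,172)),("l2",.02,(97,200)),("r1",.02,(408,260)),("r2",.02,(390,317)),("g1",.0,(216,171)),("g2",0,(343,190))):print(n,ray(sc,u,z)[:2].round(3))
E
```

```text
dock [ 0.58839875  0.17213437 -0.20377875] 
 [[0.1, -0.7], [-2.0, 0.1], [0.3, -1.0], [-1.2, 1.6], [0.4, -0.4], [0.0, 0.4], [-0.7, 0.2], [-1.0, -0.5], [0.2, -0.1], [-0.0, -0.9], [-0.1, -0.0], [0.5, -1.1]]
handle [ 0.5549041   0.17986915 -0.17137589] [[-1.5, 0.1], [-0.7, -1.1], [-1.3, -0.1], [-0.7, -1.3], [-0.5, 0.2], [0.1, 0.3], [-0.9, 0.4], [-1.3, 0.5]]
ball [0.63963119 0.16200614] [[-0.3, -0.4], [-0.2, 0.0]] h->b 0.08658964352404637 -0.20778702402585522
cam [ 0.57396899 -0.17566353 -0.11017116] [[-1.3, 1.1], [-1.0, -0.5], [-0.2, -0.9], [-0.7, -2.1], [0.1, -1.2], [-0.1, -0.3], [-0.9, -1.9], [-0.2, -0.2], [0.2, -0.8], [-1.2, -0.6], [-1.6, -1.1], [-0.8, 0.1], [0.2, 0.5], [-0.7, 0.2], [-0.9, 0.6]]
view [[ 0.55409024 -0.17346456  0.15      ]] lens [[ 0.63360523 -0.18226044  0.15      ]]
a [ 0.445 -0.001]
b [ 0.607 -0.007]
c [ 0.733 -0.005]
l1 [ 0.483 -0.406]
l2 [ 0.622 -0.436]
r1 [0.49 0.44]
r2 [0.667 0.427]
g1 [ 0.363 -0.175]
g2 [0.292 0.22 ]
```

>>> jog_arm --moves "0 0 0.5 3 -3.6 0 5; 0 0 1 6 -7.3 0 5; 0 0 1.5 9 -11 0 5; 0 0 2 12 -14.6 0 5; 0 0 2.6 15 -18.3 0 5; 0 0 2.6 18 -22 0 5; 0 0 2.6 21 -25.6 0 5; 0 0 2.6 24 -29.3 0 5; 0 0 2.6 27 -33 0 5; 0 0 2.6 30 -36.6 0 5; 0 0 2.6 33 -40.3 0 5; 0 0 2.6 36 -44 0 5" --newtons 80

```text
t: 1.1
tool_pos: [0.4844, 0.2653, 0.2312]
ee_rot: [-3.141, -0.0, 2.937]
contact_force: [-0.0, 0.9, 0.5]
finger_gap: 0.0504
grasp_force: 0.0
```

>>> jog_arm --moves "0 0 0 1.5 -1.9 0 5; 0 0 0 2.8 -3.4 -1 5; 0 0 0 2.8 -3.4 -3 5; 0 0 0 2.8 -3.4 -4 5; 0 0 0 2.8 -3.4 -4 5; 0 0 0 2.8 -3.4 -4 5"

```text
t: 1.6
tool_pos: [0.5107, 0.2339, 0.1909]
ee_rot: [-3.141, -0.002, 2.939]
contact_force: [-0.1, -0.2, 0.4]
finger_gap: 0.0502
grasp_force: 0.0
```

```bash
python3 - <<'E'
from h import *
from bench import telemetry
s=telemetry.state();print(s['t'],s['tool_pos'],np.degrees(s['ee_rot']),s['finger_gap'],s['joint_pos'])
w=imaging.get_calibration("wrist");im=imaging.grab_frame("wrist")[:,:,::-1].copy()
g=im.copy()
T=(0.5549,.1799,-.204)
P=place(T,np.array([(x,y,70) for x,y in((-18,-7),(18,-7),(18,7),(-18,7))])/1000)
cv2.polylines(g,[np.int32(proj("w",P,w))],True,(0,0,255),1)
P=place((.5884,.1721,-.2038),np.array([(x,y,60) for x,y in((10,-60),(32,-60),(32,60),(10,60))])/1000)
cv2.polylines(g,[np.int32(proj("w",P,w))],True,(255,0,255),1)
cv2.imwrite("pics/w1.png",cv2.resize(g,(768,576)))
E
```

```text
1.6 [0.51072002 0.23387485 0.1908841 ] [-1.79954909e+02 -9.24101333e-02  1.68365246e+02] 0.050167809729832966 [-0.56850428  0.45006823  0.08227655  1.79784619 -0.04631037  0.89727002
  0.902304  ]
```

View pics/w1.png

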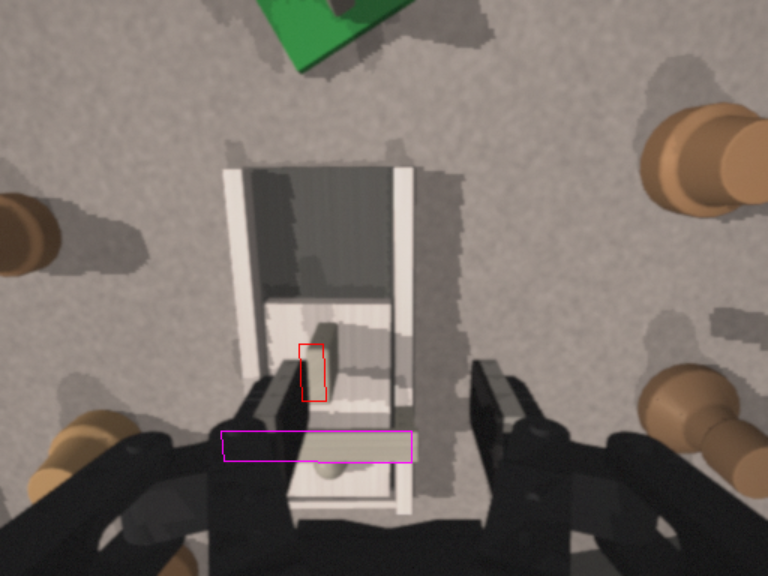

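The wrist picture shows the handle's top face at about (317,375), against my prediction of (313,373). The bridge ends at x 416, against a predicted 412. Both are about 2 mm to dock +y, so I'll nudge that way. The fingers straddle dock y.

>>> jog_arm --moves "0 0 0 1.5 -1.8 -1 5; 0 0 0 3 -3.5 -3 5; 0 0 0 4.5 -5.3 -5 5; 0 0 0 4.5 -5.3 -7 5; 0 0 0 4.5 -5.3 -9 5; 0 0 0 4.5 -5.3 -11 5; 0 0 0 4.5 -5.3 -12.5 5; 0 0 0 4.5 -5.3 -14 5; 0 0 0 4.5 -5.3 -15 5; 0 0 0 4.5 -5.3 -15.7 5; 0 0 0 4.5 -5.3 -15.7 5; 0 0 0 4.5 -5.3 -15.7 5"

```text
t: 2.65
tool_pos: [0.5568, 0.1806, 0.0347]
ee_rot: [3.141, 0.0, 2.938]
contact_force: [0.9, 0.5, -0.1]
finger_gap: 0.0501
grasp_force: 0.0
```

```bash
python3 - <<'E'
from h import *
from bench import telemetry
s=telemetry.state();print(s['t'],s['tool_pos'],np.degrees(s['ee_rot']),s['contact_force'],s['finger_gap'])
a=imaging.grab_frame("side")[:,:,::-1];b=imaging.grab_frame("wrist")[:,:,::-1]
cv2.imwrite("pics/g1.png",np.hstack([cv2.resize(a[130:220,200:310],(400,327),interpolation=cv2.INTER_CUBIC),cv2.resize(b,(400,327))]))
E
```

```text
2.65 [0.55680914 0.1805601  0.03473547] [1.79986786e+02 1.76910458e-02 1.68311351e+02] [ 0.92247111  0.53616997 -0.12428303] 0.05008279964921967
```

View pics/g1.png

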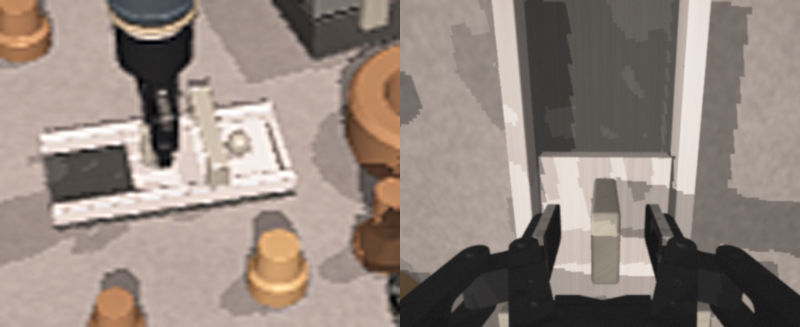

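The handle (606,245 in the right half) sits centred between the fingers, so I'll close on it.

>>> jog_arm --moves "0 0 0 0 0 0 3; 0 0 0 0 0 0 2; 0 0 0 0 0 0 1.6; 0 0 0 0 0 0 1.2; 0 0 0 0 0 0 0.8; 0 0 0 0 0 0 0.5; 0 0 0 0 0 0 0.5; 0 0 0 0 0 0 0.5; 0 0 0 0 0 0 0.5; 0 0 0 0 0 0 0.5" --newtons 80

```text
t: 3.58
tool_pos: [0.557, 0.1807, 0.035]
ee_rot: [3.141, 0.001, 2.938]
contact_force: [-0.5, 1.5, 6.0]
finger_gap: 0.0132
grasp_force: 77.9
```

>>> jog_arm --moves "0 0 0 -0.2 0.04 0 0.5; 0 0 0 -0.6 0.12 0 0.5; 0 0 0 -1.2 0.24 0 0.5; 0 0 0 -1.9 0.39 0 0.5; 0 0 0 -2.6 0.54 0 0.5; 0 0 0 -3.3 0.68 0 0.5; 0 0 0 -4 0.83 0 0.5; 0 0 0 -4.7 0.97 0 0.5; 0 0 0 -5.3 1.1 0 0.5; 0 0 0 -5.8 1.2 0 0.5; 0 0 0 -6.1 1.26 0 0.5; 0 0 0 -6.2 1.28 0 0.5"

```text
t: 4.58
tool_pos: [0.4953, 0.1931, 0.0349]
ee_rot: [3.141, 0.002, 2.937]
contact_force: [7.1, -3.2, 8.0]
finger_gap: 0.0131
grasp_force: 80.9
```

>>> jog_arm --moves "0 0 0 -0.2 0.04 0 0.5; 0 0 0 -0.6 0.12 0 0.5; 0 0 0 -1.1 0.23 0 0.5; 0 0 0 -1.6 0.33 0 0.5; 0 0 0 -2 0.41 0 0.5; 0 0 0 -2.3 0.47 0 0.5; 0 0 0 -2.4 0.5 0 0.5; 0 0 0 -2.4 0.5 0 0.5; 0 0 0 -2.4 0.5 0 0.5"

```text
t: 5.33
tool_pos: [0.4714, 0.198, 0.0349]
ee_rot: [3.141, 0.002, 2.937]
contact_force: [4.3, -2.4, 9.5]
finger_gap: 0.0133
grasp_force: 80.7
```

```bash
python3 - <<'E'
from h import *
from bench import telemetry
s=telemetry.state();print(s['t'],s['tool_pos'],np.degrees(s['ee_rot']),s['contact_force'],s['moment'],s['finger_gap'],s['grasp_force'])
a=imaging.grab_frame("side")[:,:,::-1];b=imaging.grab_frame("scene")[:,:,::-1]
cv2.imwrite("pics/g2.png",np.hstack([cv2.resize(a[130:220,190:300],(400,327),interpolation=cv2.INTER_CUBIC),cv2.resize(b[200:300,245:355],(400,364),interpolation=cv2.INTER_CUBIC)[:327]]))
E
```

```text
5.3333 [0.47135785 0.19803872 0.03493546] [1.79945518e+02 1.10040360e-01 1.68263831e+02] [ 4.28375891 -2.41881852  9.50427362] [-0.33294817 -0.79250483  0.02734061] 0.013333494886007302 80.6912612915039
```

View pics/g2.png

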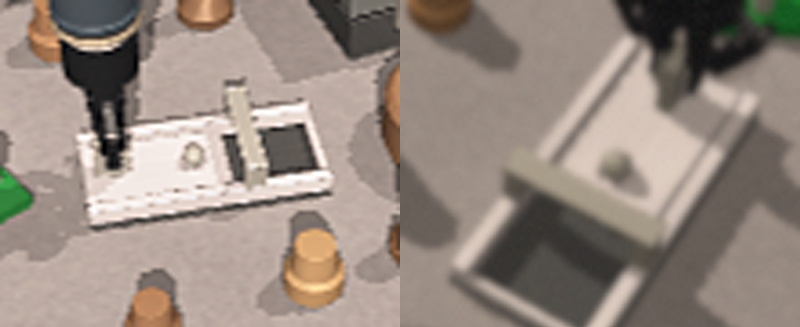

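The ball and plate end are clear of the bridge: the plate's edge is at (225,150) in the left half and the ball at (193,155). I'll lift.

>>> jog_arm --moves "0 0 0 0 0 0.2 0.5; 0 0 0 0 0 0.5 0.5; 0 0 0 0 0 0.9 0.5; 0 0 0 0 0 1.4 0.5; 0 0 0 0 0 2 0.5; 0 0 0 0 0 2.7 0.5; 0 0 0 0 0 3.4 0.5; 0 0 0 0 0 4.1 0.5; 0 0 0 0 0 4.7 0.5; 0 0 0 0 0 5.2 0.5; 0 0 0 0 0 5.5 0.5; 0 0 0 0 0 5.6 0.5"

```text
t: 6.43
tool_pos: [0.4708, 0.1981, 0.0909]
ee_rot: [3.141, 0.001, 2.937]
contact_force: [-0.3, -0.5, -3.7]
finger_gap: 0.0129
grasp_force: 78.9
```

>>> jog_arm --moves "0 0 0 0 0 0.2 0.5; 0 0 0 0 0 0.6 0.5; 0 0 0 0 0 1.2 0.5; 0 0 0 0 0 1.9 0.5; 0 0 0 0 0 2.6 0.5; 0 0 0 0 0 3.4 0.5; 0 0 0 0 0 4.2 0.5; 0 0 0 0 0 5 0.5; 0 0 0 0 0 5.7 0.5; 0 0 0 0 0 6.2 0.5; 0 0 0 0 0 6.5 0.5; 0 0 0 0 0 6.6 0.5"

```text
t: 7.43
tool_pos: [0.4708, 0.1981, 0.1569]
ee_rot: [3.141, 0.001, 2.937]
contact_force: [0.2, 0.0, -3.0]
finger_gap: 0.0135
grasp_force: 78.9
```

```bash
python3 - <<'E'
from h import *
from bench import telemetry
s=telemetry.state();print(s['t'],s['tool_pos'],np.degrees(s['ee_rot']),s['contact_force'],s['moment'],s['finger_gap'],s['grasp_force'])
a=imaging.grab_frame("side")[:,:,::-1];b=imaging.grab_frame("scene")[:,:,::-1]
cv2.imwrite("pics/g3.png",np.hstack([cv2.resize(a[90:210,190:310],(400,400),interpolation=cv2.INTER_CUBIC),cv2.resize(b[180:300,235:355],(400,400),interpolation=cv2.INTER_CUBIC)]))
E
```

```text
7.4333 [0.47075054 0.19806882 0.156852  ] [1.79974598e+02 3.11267424e-02 1.68288912e+02] [ 0.24404875  0.03859243 -3.00371455] [0.03771142 0.07200404 0.05030752] 0.013453805141235734 78.9335310459137
```

View pics/g3.png

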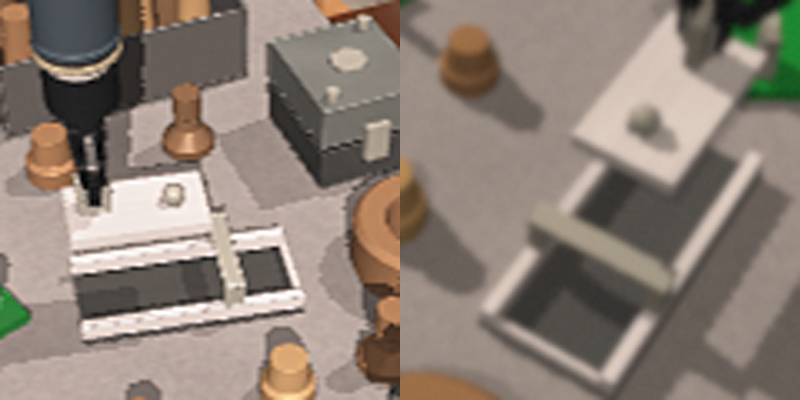

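The tray is level with the ball in its pocket, at (175,193) in the left half and (245,120) in the right half. I'll carry it to -y while turning +5.4°.

>>> jog_arm --moves "0 0 0 0 -0.3 0 0.5; 0 0 0 0 -1 0 0.5; 0 0 0.2 0 -2 0 0.5; 0 0 0.4 0 -3.3 0 0.5; 0 0 0.6 0 -4.7 0 0.5; 0 0 0.8 0 -6.2 0 0.5; 0 0 1 0 -7.7 0 0.5; 0 0 1.2 0 -9.1 0 0.5; 0 0 1.4 0 -10.4 0 0.5; 0 0 1.6 0 -11.3 0 0.5; 0 0 1.8 0 -11.9 0 0.5; 0 0 1.8 0 -12.1 0 0.5"

```text
t: 8.53
tool_pos: [0.4705, 0.0755, 0.1563]
ee_rot: [-3.141, -0.0, 2.967]
contact_force: [-0.4, -0.0, -3.9]
finger_gap: 0.013
grasp_force: 78.8
```

>>> jog_arm --moves "0 0 0 0 -0.3 0 0.5; 0 0 0 0 -1 0 0.5; 0 0 0.2 0 -2 0 0.5; 0 0 0.4 0 -3.3 0 0.5; 0 0 0.6 0 -4.7 0 0.5; 0 0 0.8 0 -6.2 0 0.5; 0 0 1 0 -7.7 0 0.5; 0 0 1.2 0 -9.1 0 0.5; 0 0 1.4 0 -10.4 0 0.5; 0 0 1.6 0 -11.3 0 0.5; 0 0 1.8 0 -11.9 0 0.5; 0 0 1.8 0 -12.1 0 0.5"

```text
t: 9.53
tool_pos: [0.4705, -0.0451, 0.1563]
ee_rot: [-3.141, 0.0, 2.999]
contact_force: [-0.7, -1.4, -3.0]
finger_gap: 0.0129
grasp_force: 78.8
```

>>> jog_arm --moves "0 0 0 0 -0.3 0 0.5; 0 0 0 0 -1 0 0.5; 0 0 0.2 0 -2 0 0.5; 0 0 0.4 0 -3.3 0 0.5; 0 0 0.6 0 -4.7 0 0.5; 0 0 0.8 0 -6.2 0 0.5; 0 0 1 0 -7.7 0 0.5; 0 0 1.2 0 -9.1 0 0.5; 0 0 1.4 0 -10.4 0 0.5; 0 0 1.6 0 -11.3 0 0.5; 0 0 1.8 0 -11.9 0 0.5; 0 0 1.8 0 -12.0 0 0.5"

```text
t: 10.53
tool_pos: [0.4704, -0.1653, 0.1563]
ee_rot: [-3.141, -0.0, 3.03]
contact_force: [-0.5, 0.3, -4.3]
finger_gap: 0.0128
grasp_force: 78.8
```

```bash
python3 - <<'E'
from h import *
from bench import telemetry
s=telemetry.state();print(s['t'],s['tool_pos'],np.degrees(s['ee_rot']),s['contact_force'],s['finger_gap'],s['grasp_force'],abs(s['qd']).max())
a=imaging.grab_frame("side")[:,:,::-1];b=imaging.grab_frame("scene")[:,:,::-1]
V=np.array([.554,-.1735,.15]);u=proj("side",V)[0];v=proj("scene",V)[0];print(u,v)
cx,cy=int(u[0]),int(u[1]);dx,dy=int(v[0]),int(v[1]);print(cx,cy,dx,dy)
cv2.imwrite("pics/g4.png",np.hstack([cv2.resize(a[cy-40:cy+40,cx-40:cx+40],(400,400),interpolation=cv2.INTER_CUBIC),cv2.resize(b[dy-40:dy+40,dx-40:dx+40],(400,400),interpolation=cv2.INTER_CUBIC)]))
E
```

```text
10.5333 [ 0.47043546 -0.16529764  0.15625785] [-1.79973609e+02 -1.24204978e-04  1.73627050e+02] [-0.50442459  0.34761729 -4.28846086] 0.01279078468797701 78.83026957511902 0.01549764818876447
[282.83475364 218.92638842] [180.93699333 177.60211273]
282 218 180 177
```

View pics/g4.png

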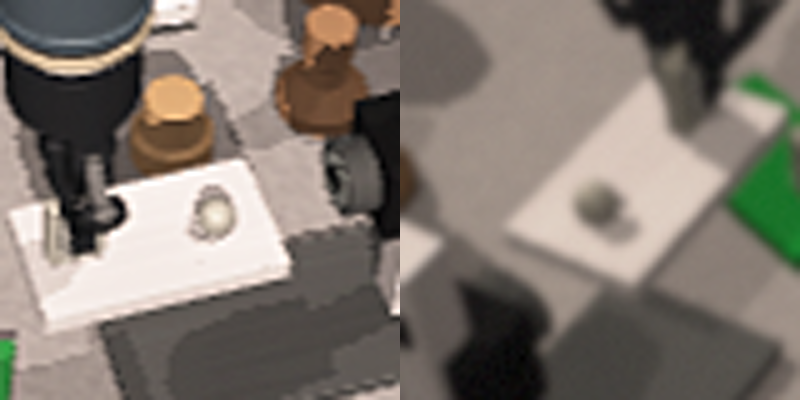

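The ball sits in its pocket at side crop (214,213), against a target of (204,205). In the scene crop it is at (197,202), against (205,203). That puts it about 4 mm too far to +x/-y. I'll trim slightly, settle and hand in.

>>> jog_arm --moves "0 0 0 -0.1 0.1 0 0.5; 0 0 0 -0.2 0.2 0 0.5; 0 0 0 -0.3 0.2 0 0.5; 0 0 0 -0.4 0.2 0 0.5; 0 0 0 -0.4 0.2 0 0.5; 0 0 0 -0.4 0.2 0 0.5; 0 0 0 -0.4 0.2 0 0.5; 0 0 0 -0.4 0.2 0 0.5; 0 0 0 -0.4 0.2 0 0.5; 0 0 0 -0.4 0.2 0 0.5"

```text
t: 11.47
tool_pos: [0.4666, -0.1621, 0.1563]
ee_rot: [-3.142, 0.0, 3.031]
contact_force: [-0.0, 0.4, -2.7]
finger_gap: 0.0129
grasp_force: 78.9
```

```bash
python3 - <<'E'
from bench import workorder
print(workorder.finish_job())
E
```

```text
the job is handed in; nothing more can be done
None
```

The job is handed in at about 11.5 s with the gripper holding the tray level and still; in the last pictures the ball was in its pocket about 4 mm off the view point, which I then trimmed without a re-check. `finish_job()` returned no verdict.

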